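Load and raise the napkin-ring stand

TASK

Get the napkin-ring stand ready for the table: take off its green cap and, with the column still down, slide every napkin ring on the worktop over the wooden post so that they lie stacked on the dish. Then raise the loaded column by exactly four clicks of its ratchet, so that it holds itself there, and put the cap back on the post, fully home. Leave everything else on the worktop where it is.

Things in the scene. Friction and masses are not known exactly. Their poses are not given: they have to be found in the camera images.
- stand: white metal foot and housing of the napkin-ring stand, fixed to the worktop: round foot 132 mm across, 12 mm thick; upright three-sided housing 92 mm tall, 50 mm wide, open on its +x side where the steel rack and the pawl show. Origin: centre of the underside; z up. A wooden column slides vertically on its axis.
- column (a joint): height of the sliding column in m: 0 when down, growing upwards, end stop at 0.078. The pawl clicks under a tooth every 0.012 m of rise (1 click = 0.012, 2 clicks = 0.024 ..) and from then on the column cannot sink below that notch; let go between notches it drops to the last notch passed. Column 0.3 kg; lifting it takes up to about 8 N with rings and pawl.
- seat (a point): point on the column: centre of the top face of its wooden dish (72 mm across, 8 mm thick), where the lowest ring sits, 100 mm above the worktop with the column down. The wooden post stands on it: 30 mm diameter, 120 mm tall, its top 6 mm tapered to 20 mm. z up; moves with the column.
- post_top (a point): centre of the top of the wooden post, 120 mm above the dish (220 mm above the worktop with the column down). Moves with the column. Five rings fill the lowest 90 mm of the post and leave 30 mm bare, by which the post can be gripped to raise the column. A ring let go on the post slides down it freely.
- release_tab (a point): centre of the top of the yellow tab (18 x 24 mm) of the pawl lever, on the +x side of the housing, 51 mm above the worktop. Pressing it down about 12 mm (a few newtons) frees the pawl and lets the column drop all the way down; needed only if the column was raised too far.
- cap: the stand's cap: green cup, 46 mm across, open below (bore 35 mm, 22 mm deep, roof 6 mm thick), with a wooden grip knob 22 mm in diameter and 24 mm tall on top; 52 mm tall in all, 60 g. Origin: centre of its open underside; z towards the knob. At the start it sits on the post with its roof on the post's top, its origin 22 mm below the post's top.
- coaster: round cork coaster, 100 mm across, 4 mm thick, fixed to the worktop: a free place to set the cap down. Origin: centre of its underside.
- ring_yellow: napkin ring, yellow plastic: 48 mm outer diameter, 35 mm bore, 18 mm tall, 30 g, lying flat on the worktop at the start. Origin: centre of its underside, z along its axis. May be absent.
- ring_black: napkin ring, black plastic: 48 mm outer diameter, 35 mm bore, 18 mm tall, 30 g, lying flat on the worktop at the start. Origin: centre of its underside, z along its axis. May be absent.
- ring_wood: napkin ring, dark brown wood: 48 mm outer diameter, 35 mm bore, 18 mm tall, 30 g, lying flat on the worktop at the start. Origin: centre of its underside, z along its axis. May be absent.
- ring_orange: napkin ring, orange plastic: 48 mm outer diameter, 35 mm bore, 18 mm tall, 30 g, lying flat on the worktop at the start. Origin: centre of its underside, z along its axis. May be absent.
- ring_blue: napkin ring, blue plastic: 48 mm outer diameter, 35 mm bore, 18 mm tall, 30 g, lying flat on the worktop at the start. Origin: centre of its underside, z along its axis. May be absent.
- pepper_mill: dark turned wooden pepper mill, 52 mm across, 142 mm tall, loose. Origin: centre of its underside. Not part of the job; leave it where it is.
- salt_jar: white ceramic salt jar with black lid, 56 mm across, 90 mm tall, loose. Origin: centre of its underside. Not part of the job; leave it where it is.
- mortar: grey stone mortar bowl, 104 mm across, 65 mm tall, loose. Origin: centre of its underside. Not part of the job; leave it where it is.
- mug: blue mug, 78 mm across, 90 mm tall, handle on its +y side, loose. Origin: centre of its underside. Not part of the job; leave it where it is.
- tea_tin: green tea tin with paper label, 72 mm across, 85 mm tall, loose. Origin: centre of its underside. Not part of the job; leave it where it is.
- dip_dish: small terracotta dip dish, 76 mm across, 30 mm tall, loose. Origin: centre of its underside. Not part of the job; leave it where it is.

How it is judged:
By the outcome, as a careful person would: the job done as asked, in the order asked, and still so for the second after the job is handed in, with the robot touching nothing.
Of ring_yellow, ring_black, ring_wood, ring_orange, ring_blue only 3 to 5 are there at a start; the rules pass over those that are not, and their reading is None.
At some moment in a run one of ring_yellow, ring_black, ring_wood, ring_orange, ring_blue may be knocked a few centimetres aside while the robot is not near it.
It also fails if it takes over 210 s, if anything falls off the work surface, if the arm or the gripper's body presses on something with over 40 N, if the wrist force passes 120 N, or if a joint passes its speed limit or range.

ROBOT

A 7-joint arm with a two-finger parallel gripper is mounted at the origin on the work surface. World frame = base frame: x ahead of the robot, y to its left, z up, the work surface at z = 0. Lengths are in m, angles in rad, forces in N, time in s.
With the tool pointing down it reaches from about 0.4 to 0.85 m from the base axis. Payload 10.4 kg.
Tool frame: the origin (TCP) lies at the very end of the fingers, on their centre line; the grasp point (between the pads) lies 19 mm behind it; y points along the fingers, x is the direction in which the jaws open and shut, and the axes are right-handed (so a half turn about y gives the same grasp; the last joint's range is limited). The gripper opens to 85 mm and grips with 20 to 120 N. Pads are 22 mm wide; open, the fingers measure 114 mm over their backs; the gripper's body (76 mm by 85 mm) begins 54 mm behind the grasp point. The pads swing forward as they close: fully open they stand 13 mm farther back than shut.
Start: joints at [-1.287, 0.332, -0.065, 1.46, 0.022, 1.35, -0.088], TCP at [0.189, 0.596, 0.231] pointing down, gripper open.
Joint ranges: [-2.6, 2.6], [-0.5, 2.12], [-1.47, 1.34], [0.16, 2.42], [-1.27, 4.41], [0.06, 2.06], [-2.6, 2.6]. Speed limits (rad/s): [2.22, 2.22, 2.79, 2.79, 3.14, 3.14, 3.14].

INTERFACE

Orientations are given as a 3x3 rotation matrix whose columns are the frame's x, y, z axes.
In Python, from rig import r gives the robot as it stands. Calls block until the motion is done:
- r.movep(position, orientation): joint-space move of the TCP to a pose.
- r.servo_line(position, max_speed=0.15, ori=None): straight line of the TCP; ori=None keeps the orientation; max_speed is the mean speed in m/s.
- r.movej(angles): joint-space move.
- r.move_gripper(opening): finger opening in m; the grip force is fixed at half the most; returns when the fingers have stopped.
- r.dwell(seconds).
- r.ik(position, orientation): joint angles nearest the present ones, or None.
- r.sense(): the state.
- r.grab_frame(name): name is "scene" or "top"; returns (picture, depth): 384x512x3 uint8, blue, green, red; 384x512 float32, m along the optical axis (not along the pixel's ray), 0 where there is no reading.
- r.camera_params(name): a dict with "mtx" (3x3 intrinsics, pixels), "distortion" ([k1, k2, p1, p2, k3] as OpenCV has them; the pictures are not rectified), "R" (3x3) and "t" (3): a world point X has camera coordinates R X + t. Camera axes: x right, y down, z forward; pixel columns grow to the right and rows downward; lengths in m; the calibration is good to about 2 mm. A picture is of the moment at which its call begins. camera_params takes no time and is no camera call.
A pose or a line that the arm cannot do raises r.Unreachable and nothing moves.
- r.job_done(): hands the job in, once; it reports no verdict.
Trained networks look in the newest picture that a camera, given by its name, has taken for a name from the list of things; names that differ only in an ending like _2 or _b are one class to them, and where a whole thing is asked for, a point or a joint stands for the part that bears it (a point fixed in the world has none). Each returns a list of dicts, best first, with "confidence" (0 to 1); they miss things now and then, are a little off and sometimes report something else, mostly with a low value. They report only what shows in the picture. A call takes as long as a camera call.
- r.search_frame(label, camera): "xy" ([column, row] in pixels, amid what is visible of it).
- r.cut_out(label, camera): "region" (384x512 bool, what is visible of it) and "xy" ([column, row] in pixels, amid what is visible of it).
- r.mark_of(label, camera): "xy" ([column, row] in pixels: a listed point, or the origin of a listed thing).
The state is a dict: "t": time; "joint_pos": joint angles; "qd": joint speeds; "effort": joint torques, N m; "ee_pos": TCP position; "tcp_rot": TCP orientation; "force": force on the tool from outside, world axes, zero at the start; "moment": the same for the moment, N m; "width": finger opening in m.
Only numpy, scipy, OpenCV 4.12 (cv2) and the standard library are available. Lean on these libraries where they do the work, as an engineer would, in place of code of your own. Each camera call takes 0.05 s, during which the arm holds its last target.

## Working session

There is one attempt and no reset: what is moved stays moved. The work goes in short steps, each a Python script; the robot and the scene stay as the last script left them, time stands still between calls to the robot, and variables do not carry over. Pictures are saved under pics/ and viewed, and the job is handed in when it is done.

```bash
ls -la; mkdir -p pics
python3 - <<'E'
from rig import r
import cv2
s=r.sense();print(s)
for n in ("scene","top"):
    im,d=r.grab_frame(n);cv2.imwrite(f"pics/{n}0.png",im)
    print(n,r.camera_params(n),d.min(),d.max())
E
```

```text
total 12
drwxr-xr-x  3 agent agent 4096 Dec  5 22:55 .
drwxr-xr-x 23 root  root  4096 Dec  5 22:55 ..
drwxr-xr-x  2 agent agent 4096 Dec  5 22:55 pics
{'t': 0.0, 'joint_pos': array([-1.28660102,  0.33287554, -0.06470714,  1.4609339 ,  0.02162667,
        1.34988323, -0.0885045 ]), 'qd': array([ 6.45673659e-04,  3.04036060e-05,  1.38863626e-04,  2.69784365e-04,
       -1.34141751e-03, -8.15904582e-05, -3.85961194e-04]), 'effort': array([-1.92312618e-04, -6.25446439e+01,  4.90451173e-02, -3.91607380e+01,
        1.61776895e-02,  9.92668094e-03, -6.86840558e-07]), 'ee_pos': array([0.18865152, 0.59546434, 0.23051721]), 'tcp_rot': array([[ 3.01977303e-01, -3.39270114e-04, -9.53315055e-01],
       [ 9.53314086e-01, -1.36193312e-03,  3.01977481e-01],
       [-1.40080328e-03, -9.99999015e-01, -8.78419111e-05]]), 'force': array([-0.29475243,  0.0974811 ,  0.68269047]), 'moment': array([-0.0136563 ,  0.03616652, -0.0074528 ]), 'width': 0.08546278070912136}
scene {'mtx': array([[438.47756323,   0.        , 247.04567349],
       [  0.        , 438.47756323, 190.69640381],
       [  0.        ,   0.        ,   1.        ]]), 'distortion': array([0.03386264, 0.        , 0.        , 0.        , 0.        ]), 'R': array([[-0.63340092,  0.77382084,  0.00213957],
       [ 0.4656955 ,  0.38339423, -0.7975817 ],
       [-0.61800564, -0.50419259, -0.60320714]]), 't': array([ 0.32823772, -0.13107009,  1.60484572])} 0.0 3.515555
top {'mtx': array([[489.4270532 ,   0.        , 254.62929263],
       [  0.        , 489.4270532 , 183.12775334],
       [  0.        ,   0.        ,   1.        ]]), 'distortion': array([0.01464987, 0.        , 0.        , 0.        , 0.        ]), 'R': array([[ 0.0053624 , -0.99983399, -0.01741399],
       [-0.98467834, -0.00224421, -0.17436608],
       [ 0.17429805,  0.0180822 , -0.9845269 ]]), 't': array([0.02373985, 0.56627642, 1.61503829])} 0.0 2.703418
```

View pics/scene0.png

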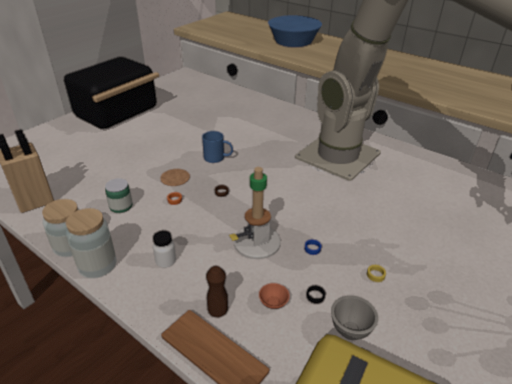

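View pics/top0.png

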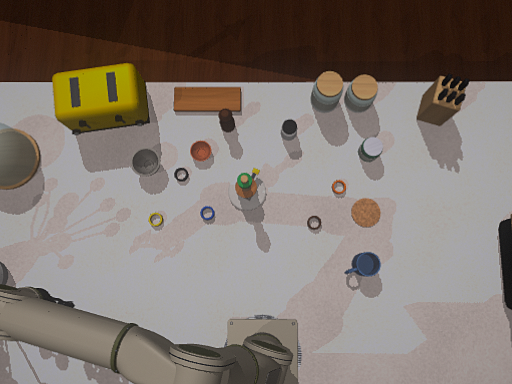

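```bash
cat > h.py <<'E'
from rig import r
import numpy as np, cv2
RINGS=["ring_yellow","ring_black","ring_wood","ring_orange","ring_blue"]
P={n:r.camera_params(n) for n in("scene","top")}
def ray(cam,px):
    c=P[cam];u=cv2.undistortPoints(np.array([[px]],float),c["mtx"],c["distortion"])[0,0]
    d=c["R"].T@np.array([u[0],u[1],1.]);o=-c["R"].T@c["t"];return o,d
def onplane(cam,px,z):
    o,d=ray(cam,px);return o+d*(z-o[2])/d[2]
def proj(cam,X):
    c=P[cam];rv=cv2.Rodrigues(c["R"])[0]
    return cv2.projectPoints(np.array([X],float).reshape(-1,1,3),rv,c["t"],c["mtx"],c["distortion"])[0].reshape(-1,2)
def cloud(cam,depth,mask):
    c=P[cam];v,u=np.nonzero(mask&(depth>0));z=depth[v,u]
    n=cv2.undistortPoints(np.stack([u,v],1).astype(float)[:,None],c["mtx"],c["distortion"])[:,0]
    return (np.c_[n*z[:,None],z]-c["t"])@c["R"]
def tri(px):
    A=np.zeros((3,3));b=np.zeros(3)
    for cam,p in px.items():
        o,d=ray(cam,p);d/=np.linalg.norm(d);M=np.eye(3)-np.outer(d,d);A+=M;b+=M@o
    return np.linalg.solve(A,b)
def down(a):
    # tool pointing down, jaw axis x at angle a in the xy plane
    x=np.array([np.cos(a),np.sin(a),0]);y=np.array([0,0,-1.]);return np.stack([x,y,np.cross(x,y)],1)
E
python3 - <<'E'
from h import *
np.set_printoptions(precision=4,suppress=True)
D={c:r.grab_frame(c)[1] for c in P}
for n in RINGS+["coaster","cap","seat","post_top","stand","release_tab","pepper_mill","salt_jar","mortar","mug","tea_tin","dip_dish"]:
    px={}
    for c in P:
        m=r.mark_of(n,c); 
        if m: px[c]=m[0]["xy"]
        k=r.cut_out(n,c)
        if k:
            cl=cloud(c,D[c],k[0]["region"]);print(n,c,"mark",m[0]["xy"] if m else None,m[0]["confidence"] if m else 0,
              "cut",k[0]["confidence"],k[0]["region"].sum(),"cloud med",np.median(cl,0),"lo",np.percentile(cl,3,0),"hi",np.percentile(cl,97,0))
            if n in RINGS: print("     plane",onplane(c,m[0]["xy"],0) if m else 0,"mid",onplane(c,k[0]["xy"],.012))
    if len(px)==2: print("   tri",tri(px))
print(r.sense()["t"])
E
```

```text
ring_yellow scene mark [374.1, 273.7] 0.56 cut 0.58 212 cloud med [0.4723 0.1927 0.0135] lo [0.4491 0.1715 0.0006] hi [0.4923 0.2167 0.0214]
     plane [0.4437 0.3664 0.    ] mid [0.4824 0.193  0.012 ]
ring_yellow top mark [228.4, 122.1] 0.74 cut 0.58 75 cloud med [0.4387 0.3679 0.0165] lo [0.4224 0.3461 0.0021] hi [0.463  0.3886 0.0265]
     plane [0.7971 0.1221 0.    ] mid [0.4321 0.3732 0.012 ]
   tri [0.6867 0.2653 0.2114]
ring_black scene mark [314.1, 294.2] 0.75 cut 0.56 253 cloud med [0.6115 0.2912 0.0147] lo [0.5849 0.2689 0.0018] hi [0.6282 0.3118 0.0204]
     plane [ 0.6006  0.2825 -0.    ] mid [0.6122 0.296  0.012 ]
ring_black top mark [178.7, 173.2] 0.68 cut 0.56 109 cloud med [0.6036 0.284  0.0151] lo [ 0.5806  0.2634 -0.0019] hi [0.6254 0.3062 0.0237]
     plane [0.61   0.2948 0.    ] mid [0.624  0.2932 0.012 ]
   tri [0.6089 0.2899 0.013 ]
ring_wood top mark [314.4, 222.5] 0.41 cut 0.75 674 cloud med [ 0.4743 -0.3531  0.0039] lo [ 0.4327 -0.3982 -0.0042] hi [ 0.5166 -0.31    0.012 ]
     plane [ 0.4376 -0.18    0.    ] mid [ 0.4705 -0.3475  0.012 ]
   tri [ 0.4346 -0.1
[... 3428 characters left out ...]
0.0015] hi [ 0.3309 -0.2871  0.0925]
   tri [ 0.2937 -0.3399 -0.0161]
tea_tin scene mark [119.9, 206.4] 0.66 cut 0.73 808 cloud med [ 0.6991 -0.347   0.0603] lo [ 0.6582 -0.3929  0.0005] hi [ 0.723  -0.3317  0.087 ]
tea_tin top mark [369.3, 152.4] 0.76 cut 0.74 415 cloud med [ 0.6778 -0.3639  0.083 ] lo [ 0.6511 -0.3959  0.0333] hi [ 0.7112 -0.3349  0.0919]
   tri [ 0.6866 -0.3775 -0.0062]
dip_dish scene mark [274.3, 304.5] 0.79 cut 0.79 681 cloud med [0.6775 0.214  0.0174] lo [0.6509 0.1862 0.0016] hi [0.7185 0.2516 0.0321]
dip_dish top mark [199.0, 151.2] 0.87 cut 0.85 331 cloud med [0.6877 0.218  0.0157] lo [0.6543 0.1858 0.0041] hi [0.7159 0.2493 0.0334]
   tri [0.6894 0.2252 0.0009]
3.6
```

```bash
cat >> h.py <<'E'
from scipy.optimize import minimize
def allcloud(cam,D): return cloud(cam,D,np.ones(D.shape,bool))
def fitring(seed,C,rin=.0175,rout=.024,z=(.009,.026),R=.04):
    """seed xy, C list of clouds -> xy, n, resid"""
    pts=np.concatenate([c[(c[:,2]>z[0])&(c[:,2]<z[1])] for c in C])
    xy=np.array(seed,float)
    for rad in (R,R,.030,.030):
        q=pts[np.hypot(*(pts[:,:2]-xy).T)<rad][:,:2]
        if len(q)<15: return None
        def cost(p):
            d=np.hypot(*(q-p).T);e=np.maximum(0,np.maximum(rin-d,d-rout));return np.mean(np.minimum(e,.006)**2)*1e6
        x0=np.median(q,0) if rad==R else xy
        xy=min((minimize(cost,s,method="Nelder-Mead",options=dict(xatol=1e-5,initial_simplex=[s,s+[.004,0],s+[0,.004]])) for s in (x0,xy)),key=lambda o:o.fun)
        f=xy.fun;xy=xy.x
    return xy,len(q),f
def locate(seed,verbose=True):
    C={c:allcloud(c,r.grab_frame(c)[1]) for c in P};out={}
    for k,cs in (("scene",["scene"]),("top",["top"]),("both",["scene","top"])):
        out[k]=fitring(seed,[C[c] for c in cs])
        if verbose: print(k,None if out[k] is None else (out[k][0].round(4),out[k][1],round(out[k][2],2)))
    return out
E
python3 - <<'E'
from h import *
np.set_printoptions(precision=4,suppress=True)
I={c:r.grab_frame(c) for c in P}
seeds=dict(yellow=(156,219),black=(181,174),wood=(314,222),orange=(339,187),blue=(207.5,213))
for n,p in seeds.items():
    s=onplane("top",p,.012)[:2];print(n,s);o=locate(s)
# disc-like things: dish rim of seat z ~0.1, foot z~.012, cap knob
C={c:allcloud(c,I[c][1]) for c in P}
for nm,zr,r0,rad in (("foot",(.006,.018),0,.066),("dish",(.094,.106),.015,.036),("cap",(.206,.232),0.011,.023),("knob",(.236,.256),0,.011)):
    for cs in (["scene"],["top"],["scene","top"]):
        o=fitring((.547,.061),[C[c] for c in cs],r0,rad,zr,rad+.012);print(nm,cs,o)
# zoom
for c,(u,v) in (("scene",(260,215)),("top",(245,190))):
    cv2.imwrite(f"pics/zoom_{c}.png",cv2.resize(I[c][0][v-60:v+60,u-60:u+60],None,fx=5,fy=5,interpolation=cv2.INTER_CUBIC))
E
```

```text
yellow [0.4466 0.3659]
scene (array([0.449 , 0.3715]), 171, np.float64(0.22))
top (array([0.445, 0.367]), 83, np.float64(0.37))
both (array([0.4478, 0.3702]), 255, np.float64(1.26))
black [0.6048 0.2846]
scene (array([0.6054, 0.289 ]), 197, np.float64(0.11))
top (array([0.603 , 0.2855]), 79, np.float64(0.53))
both (array([0.6048, 0.2879]), 276, np.float64(0.72))
wood [ 0.4382 -0.1774]
scene (array([ 0.4382, -0.1719]), 96, np.float64(0.46))
top (array([ 0.4357, -0.1769]), 76, np.float64(0.39))
both (array([ 0.4375, -0.1735]), 171, np.float64(0.63))
orange [ 0.5599 -0.2658]
scene (array([ 0.5639, -0.2618]), 101, np.float64(0.21))
top (array([ 0.5602, -0.2624]), 79, np.float64(0.21))
both (array([ 0.5619, -0.2617]), 180, np.float64(0.56))
blue [0.4679 0.1886]
scene (array([0.4701, 0.1947]), 140, np.float64(0.25))
top (array([0.4676, 0.1906]), 75, np.float64(0.0))
both (array([0.4695, 0.1931]), 215, np.float64(0.65))
foot ['scene'] (array([0.5464, 0.0586]), 80, np.float64(0.0))
foot ['top'] (array([0.5417, 0.0564]), 17, np.float64(0.0))
foot ['scene', 'top'] (array([0.5456, 0.0574]), 76, np.float64(0.0))
dish ['scene'] (array([0.5395, 0.0535]), 143, np.float64(0.0))
dish ['top'] (array([0.5444, 0.0554]), 100, np.float64(0.0))
dish ['scene', 'top'] (array([0.5429, 0.0552]), 255, np.float64(0.01123052994348973))
cap ['scene'] (array([0.5453, 0.0585]), 225, np.float64(0.2542606572738084))
cap ['top'] (array([0.5442, 0.0552]), 141, np.float64(0.002524661877585904))
cap ['scene', 'top'] (array([0.5451, 0.0577]), 366, np.float64(0.3659632985117252))
knob ['scene'] (array([0.5467, 0.0589]), 70, np.float64(0.12162601683901028))
knob ['top'] (array([0.5445, 0.0551]), 44, np.float64(0.05636271196211616))
knob ['scene', 'top'] (array([0.5457, 0.0576]), 114, np.float64(0.5819053846793047))
```

Run:
```python
from h import *
np.set_printoptions(precision=2,suppress=True)
for n,p in dict(post=(.5455,.057,.23),posthi=(.5455,.057,.33),coaster=(.4745,-.353,.04),yellow=(.447,.369,.004),black=(.604,.287,.004),wood=(.437,-.1745,.004),orange=(.562,-.262,.004),blue=(.469,.1925,.004)).items():
    ok=[]
    for a in range(-90,271,15):
        q=r.ik(np.array(p),down(np.radians(a)))
        if q is not None: ok.append((a,round(q[0],2),round(q[6],2)))
    print(n,ok)
```

```text
post [(-90, np.float64(-0.75), np.float64(-1.66)), (-75, np.float64(-0.74), np.float64(-1.4)), (-60, np.float64(-0.71), np.float64(-1.15)), (-45, np.float64(-0.71), np.float64(-0.89)), (-30, np.float64(-0.7), np.float64(-0.63)), (-15, np.float64(-0.69), np.float64(-0.36)), (0, np.float64(-0.69), np.float64(-0.1)), (15, np.float64(-0.68), np.float64(0.16)), (30, np.float64(-0.67), np.float64(0.42)), (45, np.float64(-0.67), np.float64(0.68)), (60, np.float64(-0.66), np.float64(0.94)), (75, np.float64(-0.65), np.float64(1.2)), (90, np.float64(-0.64), np.float64(1.46)), (105, np.float64(-0.64), np.float64(1.72)), (120, np.float64(-0.62), np.float64(1.98)), (135, np.float64(-0.61), np.float64(2.24)), (150, np.float64(-0.6), np.float64(2.5)), (165, np.float64(0.8), np.float64(2.4)), (180, np.float64(0.87), np.float64(2.59)), (210, np.float64(-1.16), np.float64(-2.55)), (225, np.float64(-1.16), np.float64(-2.29)), (240, np.float64(-1.16), np.float64(-2.03)), (255, np.float64(-0.72), np.float64(-1.93)), (270, np.float64(-0.75), np.float64(-1.66))]
posthi [(-90, np.float64(-0.75), np.float64(
[... 6898 characters left out ...]
(45, np.float64(-0.75), np.float64(0.42)), (60, np.float64(-0.73), np.float64(0.67)), (75, np.float64(-0.71), np.float64(0.93)), (90, np.float64(-0.69), np.float64(1.18)), (105, np.float64(-0.67), np.float64(1.43)), (120, np.float64(-0.64), np.float64(1.68)), (135, np.float64(-0.62), np.float64(1.93)), (150, np.float64(-0.6), np.float64(2.19)), (165, np.float64(-0.57), np.float64(2.44)), (180, np.float64(0.53), np.float64(2.08)), (195, np.float64(0.53), np.float64(2.34)), (210, np.float64(-1.42), np.float64(-2.48)), (225, np.float64(-1.42), np.float64(-2.21)), (240, np.float64(-1.42), np.float64(-1.95)), (255, np.float64(-0.91), np.float64(-2.12)), (270, np.float64(-0.9), np.float64(-1.86))]
```

View pics/zoom_scene.png

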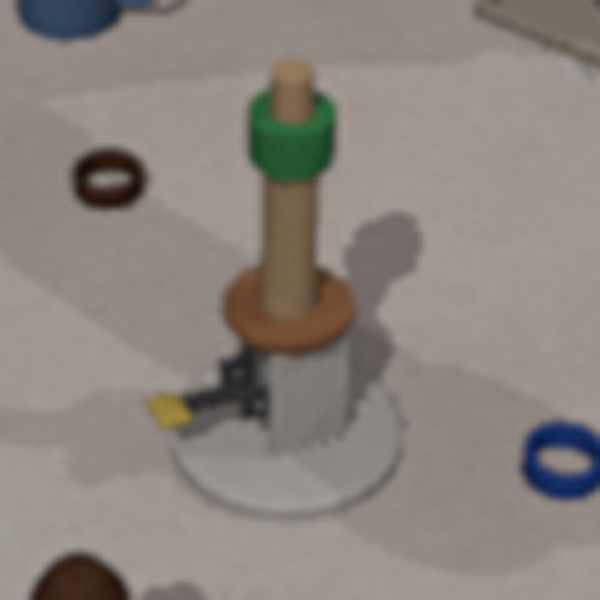

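```bash
cat >> h.py <<'E'
POST=np.array([.5455,.057])
def go(xy,z,a=0.): r.movep(np.array([xy[0],xy[1],z]),down(a))
def line(xy,z,v=.12): r.servo_line(np.array([xy[0],xy[1],z]),max_speed=v)
def st(tag=""):
    s=r.sense();print(tag,"t %.1f"%s["t"],"tcp",s["ee_pos"].round(4),"F",s["force"].round(1),"M",s["moment"].round(2),"w %.4f"%s["width"]);return s
def snap(name,cam="scene",box=None,k=4):
    im,d=r.grab_frame(cam)
    if box: u,v,h=box;u=max(h,min(511-h,u));v=max(h,min(383-h,v));im=cv2.resize(im[v-h:v+h,u-h:u+h],None,fx=k,fy=k,interpolation=cv2.INTER_CUBIC)
    cv2.imwrite(f"pics/{name}.png",im);return d
E
python3 - <<'E'
from h import *
go(POST,.34); st("above"); 
r.move_gripper(.06)
line(POST,.234); st("at")
snap("cap1",box=(255,175,60),k=5)
E
```

```text
above t 6.5 tcp [0.5454 0.0584 0.3397] F [-0.2  0.2  0.3] M [ 0.04 -0.03  0.02] w 0.0856
at t 7.9 tcp [0.5459 0.057  0.2348] F [-0.2 -0.  -0.2] M [-0.04 -0.    0.02] w 0.0599
```

View pics/cap1.png

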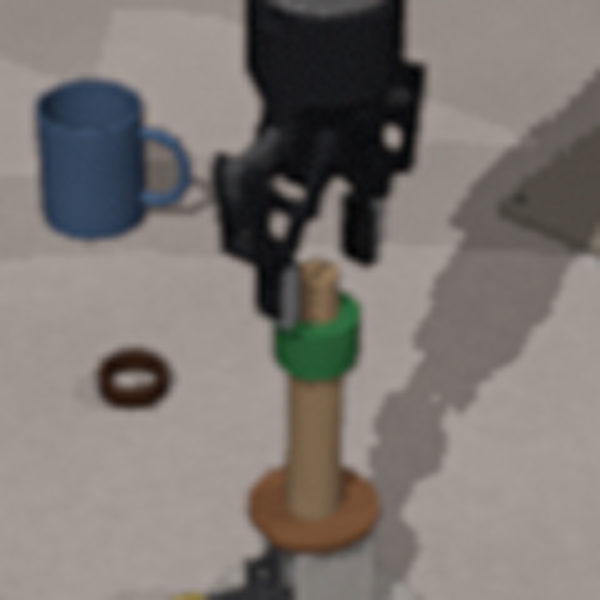

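Run:
```python
from h import *
r.move_gripper(0.0); s=st("closed")
line(POST,.30,.08); st("up")
snap("cap2",box=(255,165,60),k=5)
```

```text
closed t 8.4 tcp [0.5457 0.057  0.2345] F [-1.7 -0.6  4.6] M [ 0.01  0.29 -0.03] w 0.0195
up t 9.4 tcp [0.5453 0.057  0.2994] F [ 0.6  0.6 -0.5] M [0.02 0.   0.05] w 0.0196
```

View pics/cap2.png

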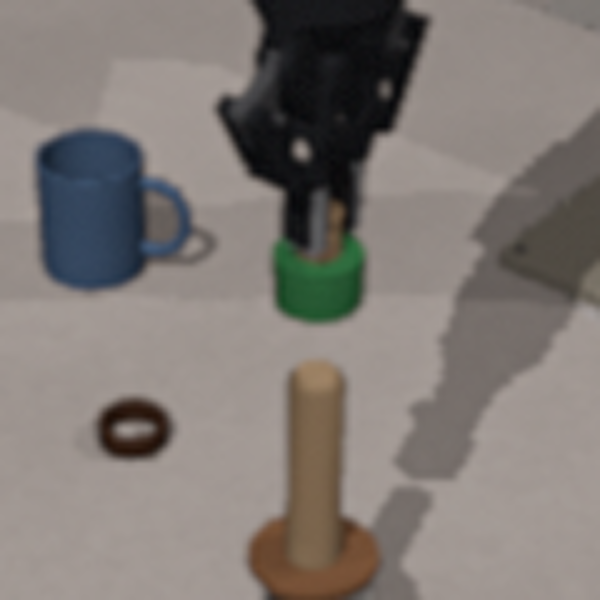

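Run:
```python
from h import *
C={c:allcloud(c,r.grab_frame(c)[1]) for c in P}
for c in P:
    print(c,"cap now",fitring((.5455,.057),[C[c]],.0,.023,(.266,.292),.03))
    print(c,"posttop",fitring((.5455,.057),[C[c]],.0,.015,(.15,.224),.022))
snap("top2","top",(245,185,60),5)
```

```text
scene cap now (array([0.54716337, 0.05981057]), 221, np.float64(0.007739981080278448))
scene posttop (array([0.54684618, 0.05985235]), 290, np.float64(0.0012442415262591))
top cap now None
top posttop None
```

View pics/top2.png

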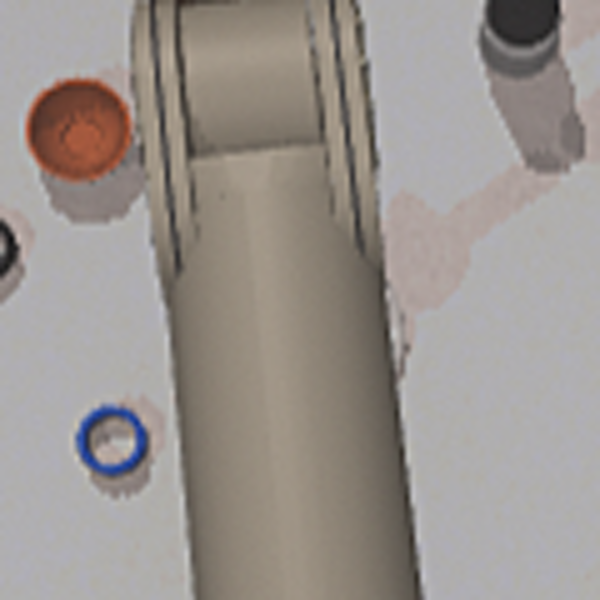

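```bash
cat >> h.py <<'E'
BIAS=dict(scene=np.array([.0019,.0025]),top=np.array([-.001,-.002]))
def find(seed):
    o=locate(seed,False);e=[o[c][0]-BIAS[c] for c in P if o[c] is not None and o[c][1]>40 and o[c][2]<1.5]
    print("find",{c:(None if o[c] is None else ((o[c][0]-BIAS[c]).round(4),o[c][1],round(o[c][2],2))) for c in P});return np.mean(e,0) if e else None
E
python3 - <<'E'
from h import *
CO=np.array([.475,-.353])
go(CO,.20); line(CO,.0415,.1); st("down")
r.move_gripper(.05); st("open"); line(CO,.15,.15)
snap("cap3",box=(175,180,60),k=5)
E
```

```text
down t 12.9 tcp [ 0.4753 -0.3532  0.042 ] F [-0.3 -0.3  0.3] M [ 0.03  0.06 -0.  ] w 0.0197
open t 13.3 tcp [ 0.4751 -0.353   0.0416] F [ 1.3 -0.5  0.3] M [-0.   -0.    0.01] w 0.0500
```

View pics/cap3.png

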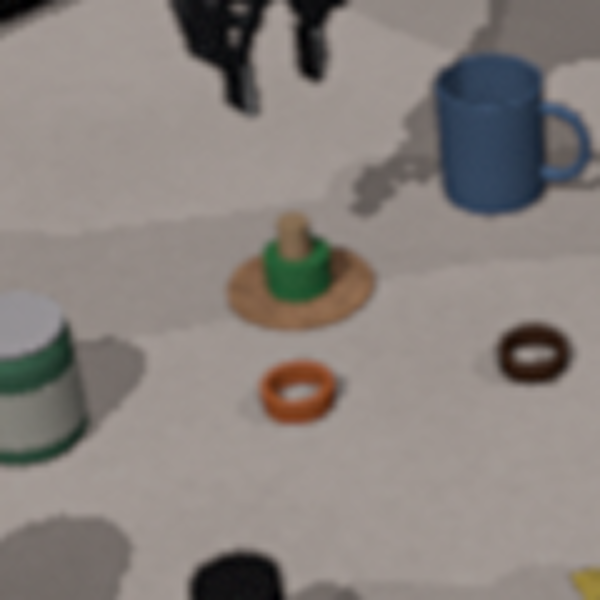

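```bash
cat >> h.py <<'E'
def pick(xy,a=0.,z=.003):
    go(xy,.16,a); r.move_gripper(.066); line(xy,z,.12); st("low"); r.move_gripper(0.); s=st("grip")
    line(xy,.16,.15); return s
E
python3 - <<'E'
from h import *
p=find((.561,-.263)); print(p)
pick(p); st("lifted"); p=r.sense()["ee_pos"]
u,v=proj("scene",[*p[:2],.16])[0].astype(int)
snap("or1",box=(u,v,50),k=6)
E
```

```text
find {'scene': (array([ 0.5622, -0.2636]), 110, np.float64(0.42)), 'top': (array([ 0.5616, -0.2621]), 76, np.float64(0.39))}
[ 0.56191066 -0.26286249]
low t 16.7 tcp [ 0.5624 -0.2631  0.0038] F [ 0.1 -0.4 -0.2] M [-0.01  0.   -0.02] w 0.0663
grip t 17.0 tcp [ 0.5624 -0.2631  0.0042] F [-1.6  2.4  9.4] M [0.36 0.58 0.07] w 0.0455
lifted t 18.2 tcp [ 0.5615 -0.2626  0.1591] F [ 0.6  0.4 -0.7] M [ 0.02 -0.02  0.01] w 0.0454
```

View pics/or1.png

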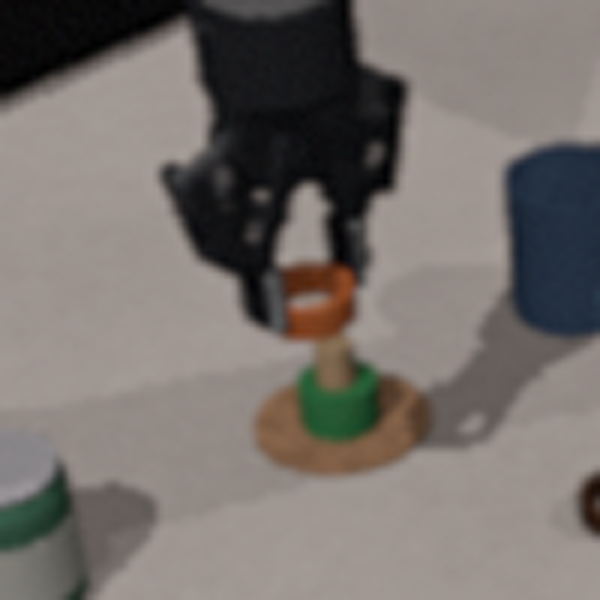

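```bash
cat >> h.py <<'E'
def align(tag):
    """at hover z=.26 over post: ring vs post in scene camera, bias cancels"""
    c=allcloud("scene",r.grab_frame("scene")[1])
    z=r.sense()["ee_pos"][2]
    a=fitring(POST+BIAS["scene"],[c],.0175,.024,(z-.001,z+.013),.03)
    b=fitring(POST+BIAS["scene"],[c],0,.015,(.15,.224),.022)
    print("ring",a,"post",b);return None if a is None or b is None else a[0]-b[0]
def over(a=0.):
    go(POST,.265,a); d=align("");print("ring-post",d);s=r.sense()["ee_pos"]
    u,v=proj("scene",[*POST,.23])[0].astype(int);snap("over_%d"%(r.sense()["t"]*10),box=(u,v,50),k=6)
E
python3 - <<'E'
from h import *
r.movep(np.array([.56,-.26,.27]),down(0)); over(); st()
E
ls pics
```

```text
ring (array([0.55050037, 0.05917072]), 122, np.float64(1.6565276547408494)) post (array([0.54729461, 0.0603309 ]), 294, np.float64(0.0010253701913136334))
ring-post [ 0.00320577 -0.00116018]
 t 20.1 tcp [0.5457 0.0552 0.265 ] F [ 0.1 -0.1 -0.8] M [ 0.01 -0.01 -0.02] w 0.0452
cap1.png
cap2.png
cap3.png
or1.png
over_200.png
scene0.png
top0.png
top2.png
zoom_scene.png
zoom_top.png
```

Run:
```python
from h import *
st();d=snap("o2",box=(258,165,40),k=8)
```

```text
t 20.1 tcp [0.5457 0.0552 0.265 ] F [ 0.1 -0.1 -0.8] M [ 0.01 -0.01 -0.02] w 0.0452
```

View pics/o2.png

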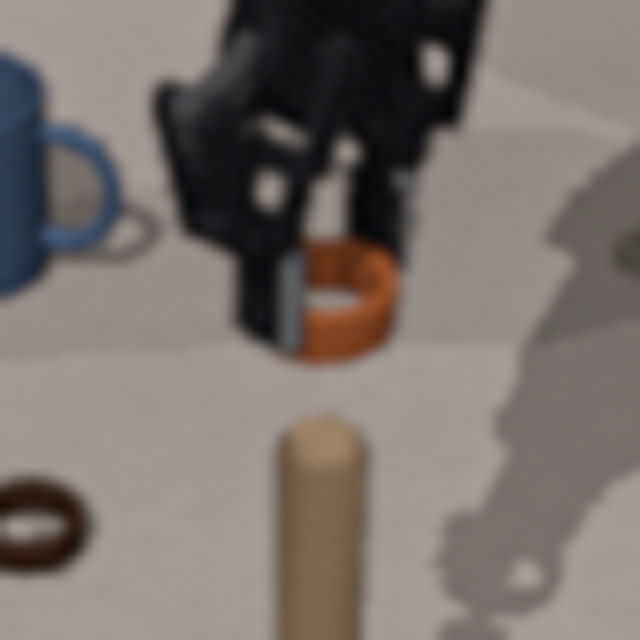

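```bash
cat >> h.py <<'E'
def lower(zs=(.235,.222,.200),xy=None):
    xy=POST if xy is None else xy
    for z in zs:
        line(xy,z,.08); s=st("low %.3f"%z)
        if abs(s["force"]).max()>12: print("FORCE");return False
    return True
def drop():
    r.move_gripper(.066); st("open"); line(POST,.31,.2)
E
python3 - <<'E'
from h import *
print(lower())
E
```

```text
low 0.235 t 20.7 tcp [0.5454 0.0569 0.2347] F [-0.3 -0.7  0.5] M [-0.03  0.03 -0.06] w 0.0451
low 0.222 t 21.0 tcp [0.5452 0.057  0.2215] F [-0.4  0.   0.5] M [-0.04  0.04 -0.02] w 0.0452
low 0.200 t 21.4 tcp [0.5452 0.0569 0.1995] F [ 0.9  0.2 -0.3] M [ 0.05 -0.   -0.  ] w 0.0451
True
```

Free of contact forces. Release and go on to the wood ring.

Run:
```python
from h import *
drop()
u,v=proj("scene",[*POST,.15])[0].astype(int);snap("st1",box=(u,v,60),k=5)
p=find((.437,-.1745)); print(p)
```

```text
open t 21.7 tcp [0.5457 0.057  0.2003] F [ 1.2 -1.   1.5] M [-0.05 -0.03  0.05] w 0.0659
find {'scene': (array([ 0.4367, -0.1751]), 99, np.float64(0.46)), 'top': (array([ 0.4383, -0.1737]), 78, np.float64(0.8))}
[ 0.43749676 -0.17438157]
```

View pics/st1.png

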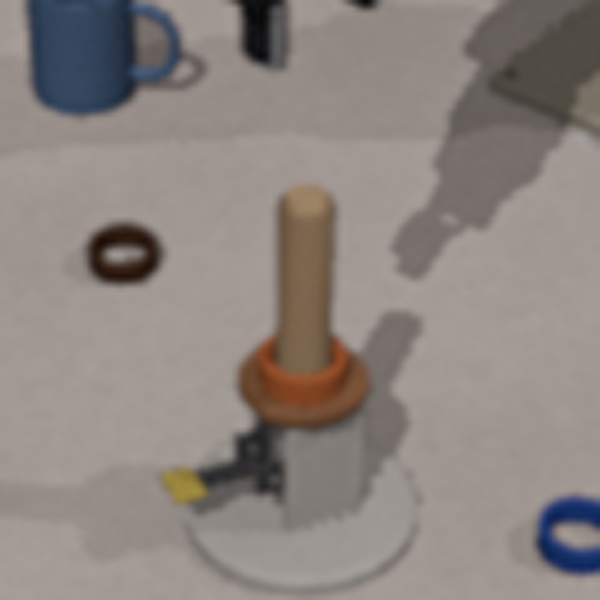

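```bash
cat >> h.py <<'E'
def cycle(seed,tag,a=0.):
    p=find(seed)
    if p is None: print("NOT FOUND");return False
    s=pick(p,a,.005)
    w=r.sense()["width"]
    if not .043<w<.050: print("BAD WIDTH",w);return False
    u,v=proj("scene",[p[0],p[1],.16])[0].astype(int);snap(tag+"_held",box=(u,v,45),k=6)
    r.movep(np.array([p[0],p[1],.265]),down(a)); go(POST,.265,a); line(POST,.25,.1); r.dwell(.1)
    if not lower(): return False
    drop()
    u,v=proj("scene",[*POST,.15])[0].astype(int);snap(tag+"_st",box=(u,v,60),k=5);st("done");return True
E
python3 - <<'E'
from h import *
print(cycle((.4375,-.1744),"wood"))
E
python3 -c "
import cv2,numpy as np
a=cv2.resize(cv2.imread('pics/wood_held.png'),(400,400));b=cv2.resize(cv2.imread('pics/wood_st.png'),(400,400));cv2.imwrite('pics/c1.png',np.hstack([a,b]))"
```

```text
find {'scene': (array([ 0.4361, -0.1743]), 102, np.float64(0.56)), 'top': (array([ 0.437 , -0.1732]), 76, np.float64(0.35))}
low t 25.5 tcp [ 0.437  -0.1738  0.0055] F [0.2 0.5 0. ] M [0.03 0.01 0.03] w 0.0658
grip t 25.8 tcp [ 0.4371 -0.1737  0.0059] F [-4.2  1.7 14. ] M [0.41 0.85 0.01] w 0.0452
low 0.235 t 29.3 tcp [0.5451 0.057  0.2344] F [-0.7 -0.1 -0.1] M [-0.02 -0.05  0.06] w 0.0452
low 0.222 t 29.6 tcp [0.5452 0.057  0.2214] F [-0.6  0.8  0.5] M [ 0.07  0.01 -0.  ] w 0.0453
low 0.200 t 30.0 tcp [0.5452 0.0569 0.1995] F [ 0.2  0.1 -0.2] M [ 0.05 -0.03  0.01] w 0.0446
open t 30.4 tcp [0.5457 0.057  0.2002] F [-0.3 -0.2 -0.1] M [0.02 0.01 0.03] w 0.0662
done t 31.1 tcp [0.5449 0.0571 0.3087] F [ 0.  -0.5 -0.1] M [0.02 0.05 0.  ] w 0.0663
True
```

View pics/c1.png

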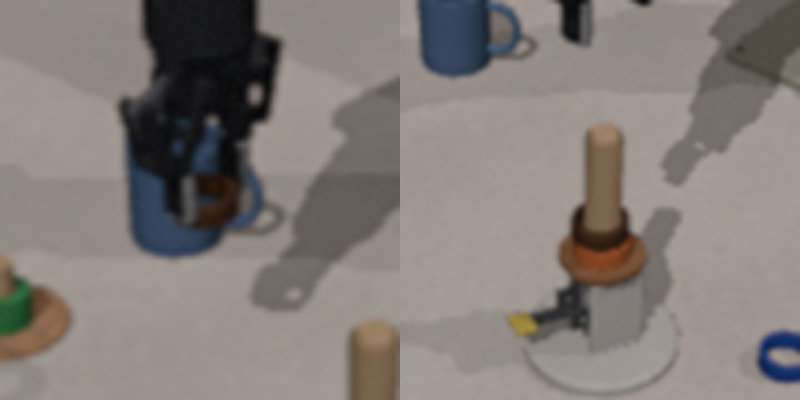

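```bash
python3 - <<'E'
from h import *
print(cycle((.4683,.1925),"blue"))
E
cat > pair.sh <<'E'
python3 -c "
import cv2,numpy as np,sys
t='$1'
a=cv2.resize(cv2.imread(f'pics/{t}_held.png'),(400,400));b=cv2.resize(cv2.imread(f'pics/{t}_st.png'),(400,400));cv2.imwrite(f'pics/{t}_pair.png',np.hstack([a,b]))"
E
bash pair.sh blue
```

```text
find {'scene': (array([0.4683, 0.192 ]), 144, np.float64(0.18)), 'top': (array([0.467 , 0.1949]), 53, np.float64(1.51))}
low t 33.7 tcp [0.4687 0.1923 0.0055] F [1.1 0.3 0.4] M [ 0.01  0.03 -0.04] w 0.0658
grip t 34.1 tcp [0.4686 0.1923 0.0061] F [-5.3 -0.7 15.8] M [-0.38  1.11  0.13] w 0.0454
low 0.235 t 37.2 tcp [0.5451 0.057  0.2344] F [-0.2  0.7 -0.1] M [ 0.04 -0.    0.02] w 0.0455
low 0.222 t 37.6 tcp [0.5452 0.0569 0.2215] F [-0.2  0.2  0.5] M [-0.03  0.   -0.03] w 0.0455
low 0.200 t 38.0 tcp [0.5452 0.0569 0.1995] F [-0.3  0.7 -0.9] M [-0.01  0.    0.04] w 0.0454
open t 38.3 tcp [0.5457 0.057  0.2003] F [-0.1  0.3  0. ] M [ 0.02 -0.   -0.01] w 0.0661
done t 39.1 tcp [0.5449 0.0571 0.3087] F [-0.   0.1  0. ] M [0.04 0.   0.02] w 0.0662
True
```

View pics/blue_pair.png

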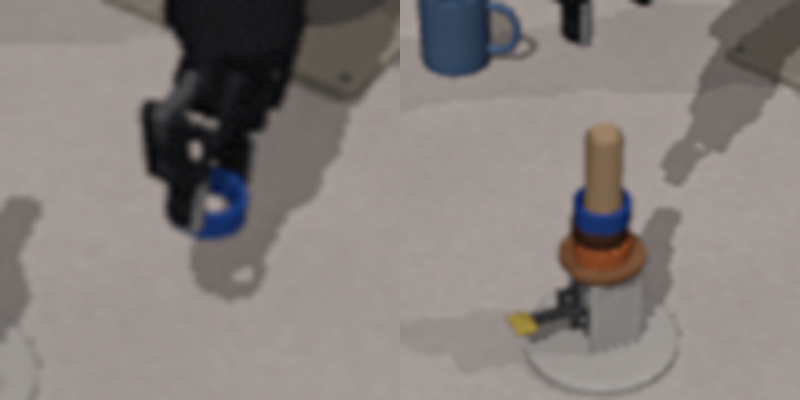

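```bash
python3 - <<'E'
from h import *
print(cycle((.6038,.287),"black",np.radians(15)))
E
bash pair.sh black
```

```text
find {'scene': (array([0.6032, 0.2863]), 194, np.float64(0.25)), 'top': (array([0.6038, 0.2869]), 81, np.float64(0.05))}
low t 41.9 tcp [0.604  0.2868 0.0058] F [ 0.   0.4 -0.8] M [-0.   -0.01  0.04] w 0.0657
grip t 42.2 tcp [0.604  0.2868 0.0063] F [-2.4 -0.6  8.1] M [-0.11  0.59 -0.05] w 0.0452
low 0.235 t 45.6 tcp [0.5451 0.057  0.2344] F [-0.1 -0.3  0.2] M [-0.03 -0.04 -0.04] w 0.0453
low 0.222 t 46.0 tcp [0.5452 0.0569 0.2215] F [0.5 0.  0.4] M [ 0.01 -0.05  0.  ] w 0.0452
low 0.200 t 46.4 tcp [0.5452 0.0568 0.1995] F [ 0.3 -0.   0.3] M [-0.01 -0.01  0.01] w 0.0452
open t 46.7 tcp [0.5456 0.057  0.2002] F [0.1 0.2 0.6] M [0.01 0.02 0.01] w 0.0657
done t 47.5 tcp [0.5449 0.0571 0.3087] F [-0.1  0.1  0.4] M [ 0.03  0.   -0.01] w 0.0660
True
```

View pics/black_pair.png

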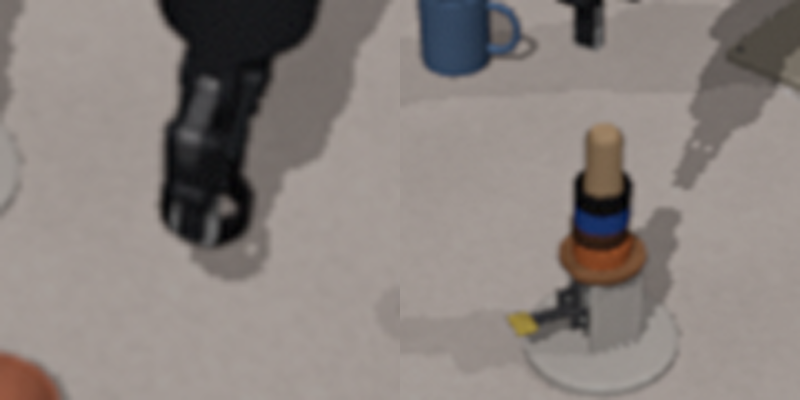

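Four stacked. Now yellow.

Run:
```python
from h import *
snap("pre_y"); print(find((.4465,.369)))
```

```text
find {'scene': (array([0.4472, 0.3689]), 168, np.float64(0.29)), 'top': (array([0.4473, 0.3701]), 80, np.float64(0.57))}
[0.44720112 0.36946571]
```

View pics/pre_y.png

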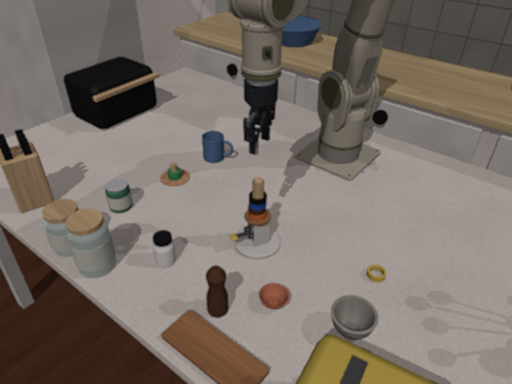

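```bash
python3 - <<'E'
from h import *
print(cycle((.4472,.3695),"yellow"))
E
bash pair.sh yellow
```

```text
find {'scene': (array([0.4469, 0.3688]), 166, np.float64(0.38)), 'top': (array([0.4467, 0.3694]), 84, np.float64(1.18))}
low t 50.7 tcp [0.4472 0.3694 0.0057] F [-0.4  0.1  0.1] M [-0.01 -0.05  0.01] w 0.0660
grip t 51.1 tcp [0.4471 0.3695 0.0062] F [-3. -1. 11.] M [-0.37  0.71 -0.08] w 0.0451
low 0.235 t 54.8 tcp [0.5451 0.0569 0.2344] F [ 1.1 -0.5 -1.3] M [-0.   -0.03 -0.04] w 0.0447
low 0.222 t 55.1 tcp [0.5452 0.0569 0.2214] F [-0.6  0.1 -0.2] M [ 0.02 -0.03 -0.05] w 0.0451
low 0.200 t 55.5 tcp [0.5452 0.0569 0.1995] F [ 0.1 -0.4  0.4] M [-0.03  0.01 -0.05] w 0.0452
open t 55.8 tcp [0.5457 0.0571 0.2003] F [-0.1  0.3 -0.6] M [-0.03 -0.04 -0.02] w 0.0657
done t 56.6 tcp [0.5449 0.0571 0.3087] F [0.5 0.6 0.7] M [0.04 0.06 0.04] w 0.0659
True
```

View pics/yellow_pair.png

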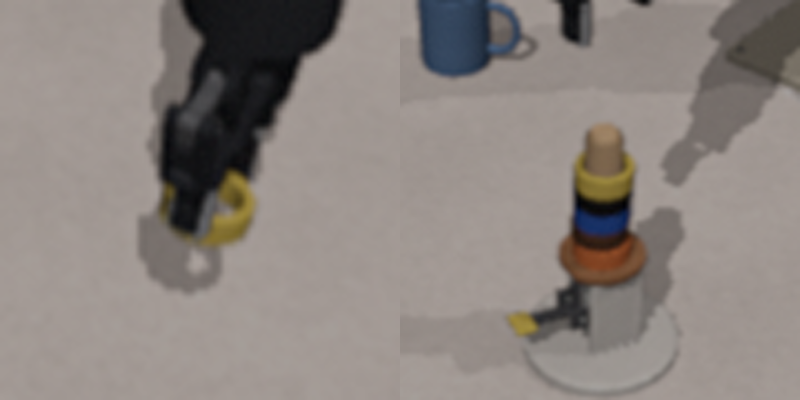

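```bash
cat >> h.py <<'E'
def heights(tag=""):
    """scene camera: top of yellow ring region & post top height"""
    c=allcloud("scene",r.grab_frame("scene")[1]);p=POST+BIAS["scene"]
    d=np.hypot(*(c[:,:2]-p).T)
    ds=c[(d>.027)&(d<.035)&(c[:,2]>.085)&(c[:,2]<.2)]
    print(tag,"dish z med %.4f n %d p90 %.4f"%(np.median(ds[:,2]),len(ds),np.percentile(ds[:,2],90)))
E
python3 - <<'E'
from h import *
heights("before")
line(POST,.197,.12); st("pre"); r.move_gripper(0.); s=st("grip")
u,v=proj("scene",[*POST,.18])[0].astype(int);snap("grip_post",box=(u,v,60),k=5)
E
```

```text
before dish z med 0.0998 n 127 p90 0.1022
pre t 57.7 tcp [0.5459 0.0569 0.1977] F [-0.6 -0.7 -0.2] M [-0.   -0.03 -0.04] w 0.0658
grip t 58.2 tcp [0.545  0.0571 0.1977] F [-7.2 -0.2 10.4] M [0.05 1.74 0.04] w 0.0279
```

View pics/grip_post.png

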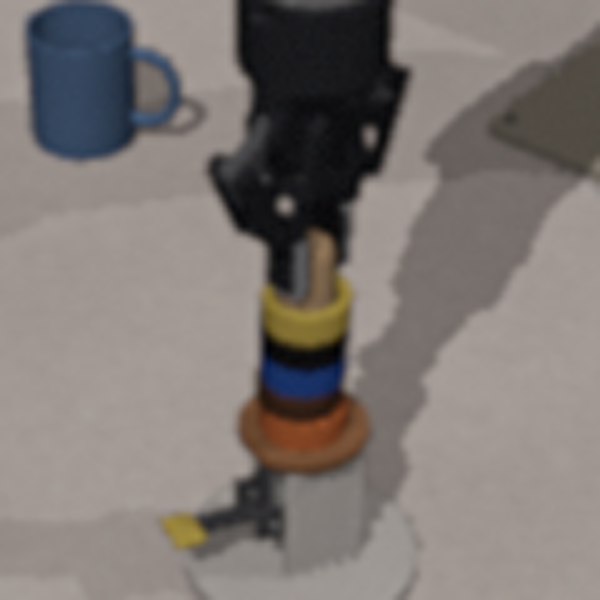

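Run:
```python
from h import *
z0=r.sense()["ee_pos"][2]; xy=np.array([.545,.057])
for dz in (.02,.04,.0535):
    line(xy,.1970+dz,.05); s=st("dz %.4f actual %.4f"%(dz,s0-z0 if (s0:=r.sense()["ee_pos"][2]) else 0)); heights()
```

```text
dz 0.0200 actual 0.0193 t 58.8 tcp [0.5448 0.0571 0.217 ] F [-1.8  0.  -4.9] M [0.07 0.41 0.03] w 0.0273
 dish z med 0.1186 n 148 p90 0.1215
dz 0.0400 actual 0.0393 t 59.4 tcp [0.5448 0.057  0.2371] F [-2.6  0.8 -4.6] M [ 0.18  0.81 -0.01] w 0.0273
 dish z med 0.1387 n 151 p90 0.1410
dz 0.0535 actual 0.0533 t 59.8 tcp [0.5449 0.0571 0.2511] F [-5.2  1.1 -4. ] M [0.27 1.05 0.07] w 0.0273
 dish z med 0.1526 n 149 p90 0.1551
```

Run:
```python
from h import *
r.move_gripper(.066); st("open"); r.dwell(.3); heights("released")
line(POST,.35,.2); r.dwell(.2); heights("clear")
u,v=proj("scene",[*POST,.19])[0].astype(int);snap("raised",box=(u,v,60),k=5)
c=allcloud("scene",r.grab_frame("scene")[1]); print("post",fitring(POST+BIAS["scene"],[c],0,.015,(.242,.272),.022))
print("cap",[fitring((.475,-.353),[allcloud(k,r.grab_frame(k)[1])],0,.023,(.006,.035),.03)[0]-BIAS[k] for k in P])
```

```text
open t 60.4 tcp [0.5453 0.0569 0.2508] F [-1.3  0.2 -0.9] M [-0.03  0.02 -0.01] w 0.0653
released dish z med 0.1474 n 168 p90 0.1496
clear dish z med 0.1475 n 154 p90 0.1495
post (array([0.54833018, 0.06115848]), 149, np.float64(0.0))
cap [array([ 0.47808987, -0.35364183]), array([ 0.47154426, -0.35046885])]
```

View pics/raised.png

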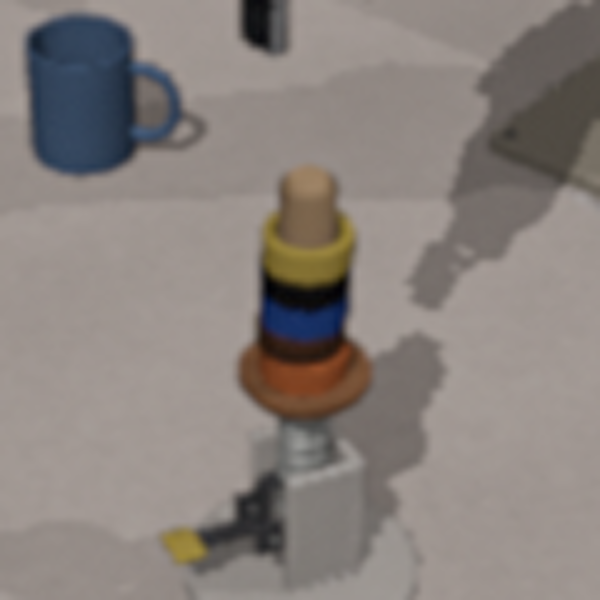

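```bash
python3 - <<'E'
from h import *
CO=np.array([.475,-.353])
go(CO,.20); r.move_gripper(.05); line(CO,.0412,.1); st("at"); r.move_gripper(0.); st("grip"); line(CO,.10,.1)
snap("capheld",box=(175,170,50),k=6)
r.movep(np.array([*CO,.35]),down(0)); go(POST,.345); XY=np.array([.5450,.057])
line(XY,.325,.1); r.dwell(.2); st("hover")
u,v=proj("scene",[*POST,.28])[0].astype(int);snap("caphover",box=(u,v,50),k=6)
c=allcloud("scene",r.grab_frame("scene")[1]); print("cap",fitring(POST+BIAS["scene"],[c],0,.023,(.292,.318),.03)[0],"post",fitring(POST+BIAS["scene"],[c],0,.015,(.242,.272),.022)[0])
E
python3 -c "
import cv2,numpy as np
a,b=[cv2.resize(cv2.imread('pics/%s.png'%t),(400,400)) for t in('capheld','caphover')];cv2.imwrite('pics/c5.png',np.hstack([a,b]))"
```

```text
at t 65.5 tcp [ 0.4753 -0.3532  0.0417] F [-0.1  0.5 -0.6] M [0.   0.03 0.03] w 0.0501
grip t 65.9 tcp [ 0.4751 -0.3532  0.0416] F [-1.6  0.5  6.1] M [0.21 0.26 0.  ] w 0.0192
hover t 69.7 tcp [0.5452 0.0568 0.3255] F [-0.3 -0.1 -0.6] M [-0.03 -0.05 -0.01] w 0.0192
cap [0.54636068 0.05937388] post [0.54749891 0.05945197]
```

View pics/c5.png

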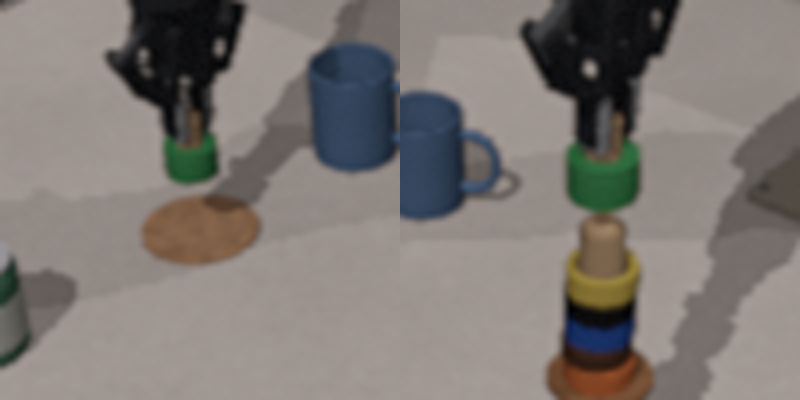

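Cap is upright and aligned over the post within ~1 mm. Lower with force checks.

Run:
```python
from h import *
XY=np.array([.5453,.057])
for z in (.302,.292,.286,.2845,.2835,.2828,.282,.2812):
    line(XY,z,.05); r.dwell(.1); s=st("z %.4f"%z)
    if s["force"][2]>4: break
    if max(abs(s["force"][:2]))>10: print("side");break
```

```text
z 0.3020 t 70.5 tcp [0.5454 0.0569 0.3022] F [ 0.   0.3 -0.4] M [-0.03 -0.    0.01] w 0.0192
z 0.2920 t 71.0 tcp [0.5453 0.057  0.292 ] F [-0.9  0.2 -0. ] M [ 0.01 -0.06  0.01] w 0.0194
z 0.2860 t 71.3 tcp [0.5453 0.057  0.286 ] F [ 0.4  0.1 -0.6] M [-0.01  0.01  0.03] w 0.0196
z 0.2845 t 71.7 tcp [0.5453 0.057  0.2846] F [ 0.1  0.4 -0.3] M [ 0.    0.04 -0.01] w 0.0193
z 0.2835 t 72.0 tcp [0.5453 0.057  0.2835] F [-0.  -0.2 -0.8] M [ 0.   -0.01  0.03] w 0.0195
z 0.2828 t 72.4 tcp [0.5454 0.057  0.2831] F [-1.2  0.7  4.5] M [0.   0.38 0.01] w 0.0191
```

Run:
```python
from h import *
r.move_gripper(.05); st("open"); r.dwell(.2); line(POST,.38,.15)
r.movep(np.array([.45,-.05,.40]),down(0)); r.dwell(.3); heights("final")
u,v=proj("scene",[*POST,.21])[0].astype(int);snap("fin",box=(u,v,60),k=5); snap("finfull"); snap("fintop","top")
c=allcloud("scene",r.grab_frame("scene")[1]);d=np.hypot(*(c[:,:2]-POST-BIAS["scene"]).T)
k=c[(d<.012)&(c[:,2]>.27)];print("knob top p95 %.4f (expect .298)"%np.percentile(k[:,2],95),len(k))
for n in ["pepper_mill","salt_jar","mortar","mug","tea_tin","dip_dish"]:
    m=r.cut_out(n,"scene"); D=r.grab_frame("scene")[1]
    print(n,np.median(cloud("scene",D,m[0]["region"]),0).round(3) if m else None)
st()
```

```text
open t 72.8 tcp [0.5452 0.057  0.2826] F [ 0.6 -0.2 -0.1] M [ 0.01  0.01 -0.  ] w 0.0500
final dish z med 0.1476 n 158 p90 0.1497
knob top p95 0.2989 (expect .298) 116
pepper_mill [0.799 0.141 0.074]
salt_jar [ 0.768 -0.074  0.063]
mortar [0.624 0.4   0.046]
mug [ 0.309 -0.318  0.059]
tea_tin [ 0.7   -0.346  0.063]
dip_dish [0.676 0.215 0.018]
 t 75.7 tcp [ 0.45 -0.05  0.4 ] F [ 0.5  0.3 -0.4] M [ 0.02 -0.03 -0.  ] w 0.0502
```

View pics/fin.png

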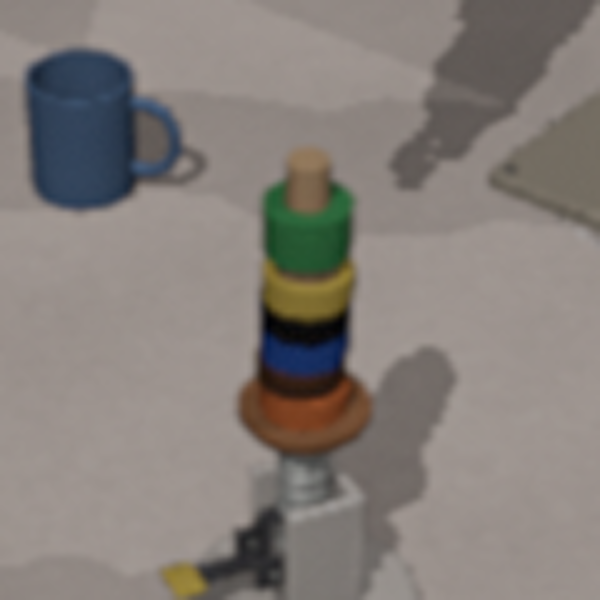

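View pics/finfull.png

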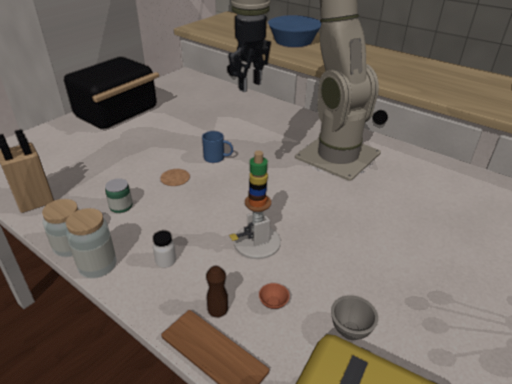

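The pictures show all five rings stacked at (258,190), the cap on the post at (258,165), and no rings left on the worktop.

```bash
python3 -c "
from rig import r
print(r.job_done())"
```

```text
the job is handed in; nothing more can be done
None
```

The stand is ready for the table and I handed the job in at about 76 s of the 210 s. I set the cap on the coaster and stacked all five rings on the dish with the column down. From the bottom they are orange, wood, blue, black and yellow. Then I raised the column by its post and put the cap back on.

**Last checks:**
- **Column:** it holds itself about 0.048 m up, which is four clicks. The dish reads 0.0476 m in the camera against 0.0998 m − 0.1 m ≈ 0 before the lift.
- **Cap:** the top of its knob is at 0.299 m (0.298 m expected if fully home), and I felt about 4.5 N of contact as it seated.
- **Rings:** none are left on the worktop.
- **Other objects:** the pepper mill, salt jar, mortar, mug, tea tin and dip dish are within about 3 mm of where they started, which is within measurement error.

**What disagreed:** the two cameras differed by 2–5 mm, so I corrected for that using the gripped cap. The image networks mixed up some ring names at the start, so I located the rings from the depth images instead. One depth check of a held ring against the post was thrown off by a finger, so I judged that fit by picture and force. No check failed at the end.

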